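# Press the crept-up thermometer home

### The arm

A 7-joint arm with a two-finger parallel gripper is mounted at the origin on the work surface. World frame = base frame: x ahead of the robot, y to its left, z up, the work surface at z = 0. Lengths are in m, angles in rad, forces in N, time in s.
With the tool pointing down it reaches from about 0.35 to 0.9 m from the base axis. Payload 7.2 kg.
Tool frame: the origin (TCP) lies between the finger pads, 19 mm behind the fingertips; this is the grasp point; z points along the fingers, y is the direction in which the jaws open and shut (so a half turn about z gives the same grasp; the last joint's range is limited). The gripper opens to 88 mm and grips with 3 to 60 N. Pads are 20 mm wide; open, the fingers measure 115 mm over their backs; the gripper's body (75 mm by 178 mm) begins 61 mm behind the grasp point.
Start: joints at [-1.395, 0.411, -0.013, 1.596, 0.006, 1.134, -0.082], TCP at [0.151, 0.607, 0.241] pointing down, gripper open.
Joint ranges: [-2.95, 2.95], [-0.29, 1.99], [-1.47, 1.44], [0.14, 2.54], [-1.03, 4.17], [0.13, 1.85], [-2.86, 2.86]. Speed limits (rad/s): [2.39, 2.39, 3.01, 3.01, 3.14, 3.14, 3.14].

### API

Orientations are given as a unit quaternion [x, y, z, w].
In Python, from station import state, snapshot, camera_model, job_done, spot_in, spot_point gives the robot as it stands.
- The arm moves only by the tool servo_tool, never from a script. Its argument "motion" is a list of rows, each an object with "grip": the opening, from 0 (shut) to 1 (fully open); "travel": the shift along the tool's x, y, z in m, a list of three; "turn": the turn, a rotation vector about the tool's x, y, z in rad, a list of three. In form: [{"grip": grip, "travel": [dx, dy, dz], "turn": [rx, ry, rz]}, ...]. A call has 1 to 5 rows; each row shifts and turns the pose as measured when the row begins, along the tool's axes as they then stand; what a row does not reach is not made up. A row lasts 1/12 s, in which the tool goes at most 41.7 mm and 7.16 degrees, less where a joint would pass 70% of its speed; a pose out of reach is approached as far as the arm can. A call is refused whole if a number of a shift passes 0.0417 or a number of a turn 0.125, either way. A call with a gripper value outside its range is refused whole. The fingers move at their own pace and stop on an object; "force" is the grip in N (left out, the last holds). Time passes only in rows, so rows that do not move let the fingers close. It gives the time, the measured TCP pose, the force and the opening at its end, in the units of the state.
- state(): the state, without advancing time (a new reading comes with each control period).
- snapshot(name): name is "scene" or "side" or "wrist"; returns the picture (420x560x3 uint8, red, green, blue); there is no depth.
- camera_model(name): a dict with "fx", "fy", "cx", "cy" (pixels), "origin" and "orientation" of the camera in the world; the wrist camera has in their place "T_tool_cam" (4x4, takes a point from camera to tool coordinates, whose origin is the TCP and whose axes are the flange's). Camera axes: x right, y up, looking along -z (the intrinsics and any distortion apply to the point x, -y, -z); pixel columns grow to the right and rows downward; lengths in m; the calibration is good to about 2 mm. A picture is of the moment at which its call begins: read the wrist's pose just before it. camera_model takes no time and is no camera call.
- job_done(): hands the job in, once; it reports no verdict.
Trained networks look in the newest picture that a camera, given by its name, has taken for a name from the list of things; names that differ only in an ending like _2 or _b are one class to them, and where a whole thing is asked for, a point or a joint stands for the part that bears it (a point fixed in the world has none). Each returns a list of dicts, best first, with "confidence" (0 to 1); they miss things now and then, are a little off and sometimes report something else, mostly with a low value. They report only what shows in the picture. A call takes as long as a camera call.
- spot_in(camera, name): "extent" ([left, top, right, bottom] in pixels, round what is visible of it).
- spot_point(camera, name): "pixel" ([column, row] in pixels: a listed point, or the origin of a listed thing).
The state is a dict: "time_s": time; "joints": joint angles; "joint_vel": joint speeds; "effort": joint torques, N m; "tool_pos": TCP position; "eef_rot": TCP orientation; "force": force on the tool from outside, world axes, zero at the start; "ft_torque": the same for the moment, N m; "grip_width": finger opening in m.
Only numpy, scipy, OpenCV 4.12 (cv2) and the standard library are available. Lean on these libraries where they do the work, as an engineer would, in place of code of your own. Each camera call takes 0.05 s, during which the arm holds its last target. There are 200 camera calls.

### The job

Of the two brass thermometers standing in the spring clips on the aluminium shelf, one has crept up and stands higher than the other. With the closed fingertips press gently on its top until it is fully home in its clip, keep it pressed there for two seconds so that the rubber grommet takes it, then withdraw upwards clear of it. Only press it, never pull it up, and leave everything else on the shelf untouched.

Things in the scene. Friction and masses are not known exactly. Their poses are not given: they have to be found in the camera images.
- raised_thermometer: The slim brass thermometer to press: upright tube, 14 mm diameter, under a flat-topped round cap 20 mm in diameter and 12 mm high, with white scale windows below the cap. The higher of two identical ones, 16 to 26 mm above home at the start. Origin on its axis, 120 mm below the top of the cap; z up. Its origin minus that of raised_clip is its height above home (0 when home).
- raised_thermometer_top (a point): Centre of the flat cap top of the thermometer to press. It slides only vertically, with about 4 N of friction, stays where it is left and meets a firm stop when home, its top then level with the other thermometer's. Over 40 N would damage it; a stop force of about 8 N is plenty.
- raised_clip: Steel spring clip that holds the thermometer to press, fixed to the shelf: foot 46 by 40 mm with a black rubber grommet (28 mm diameter, 16 mm high) and an upright strip on its +x side with two pairs of jaws, 72 mm high in all. Origin at the centre of the thermometer's axis on the shelf's upper surface; z up. The four clips stand in a row 72 mm apart, in any order.
- seated_thermometer: The other brass thermometer, identical, already home in its clip: 120 mm from origin to the top of its cap. Leave it alone.
- seated_clip: Clip of the thermometer that is home, like raised_clip.
- empty_clip: Like raised_clip, with nothing in it. Leave alone.
- plug_clip: Like raised_clip, holding a short hexagonal-headed brass blanking plug, 92 mm high over the shelf. Leave alone.
- shelf: Pressed aluminium shelf, 290 mm (its x) by 420 mm (its y), upper surface 45 mm above the table. Origin on the table under its centre. The clip row runs along its y, 30 mm to the +x side of the centre.
- grommet_block: Loose black rubber block, 46 by 46 by 22 mm, in front of the clips. Origin under its centre. Leave alone.
- pipe_cap: Loose copper pipe cap, 35 mm diameter, 28 mm high, in front of the clips. Origin under its centre. Leave alone.
- valve_handle: Loose red plastic three-spoke valve handle, 66 mm diameter, 16 mm high, in front of the clips. Origin under its centre. Leave alone.
- union_nut: Loose hexagonal brass union nut, 38 mm across corners, 16 mm high, behind the clips. Origin under its centre. Leave alone.

How it is judged:
On the way:
1. the raised thermometer is pressed home and kept pressed by the fingertips for at least 1.5 s (z of raised_thermometer in the frame of raised_clip below 0.002 m and contact force between the fingers and raised_thermometer above 0.5 N), for 1.5 s.
At the end, for the whole second after the job is handed in: The raised thermometer is home (within 2 mm of its stop) and at rest, the other one is still home (within 2 mm), the tool is withdrawn (TCP over 60 mm from the thermometer's top), and the loose things lie within 8 mm of where they were (z of raised_thermometer in the frame of raised_clip below 0.002 m and linear speed of raised_thermometer below 0.01 m/s and z of seated_thermometer in the frame of seated_clip below 0.002 m and distance between the grasp point and raised_thermometer_top above 0.06 m and distance of each of grommet_block, pipe_cap, valve_handle, union_nut from where it was at the start of the episode below 0.008 m); the robot touches nothing.
It fails at once if the thermometer is pressed with more than 40 N (contact force between any of the arm, the fingers and raised_thermometer above 40 N).
It fails at once if the raised thermometer is pulled up (over 29 mm above home) (z of raised_thermometer in the frame of raised_clip above 0.029 m).
It fails at once if the other thermometer is pulled up or shifted (z of seated_thermometer in the frame of seated_clip above 0.003 m).
It fails at once if a clip, the other thermometer or a loose thing is touched (over 1 N) (contact force between any of the arm, the fingers and seated_clip above 1 N or contact force between any of the arm, the fingers and empty_clip above 1 N or contact force between any of the arm, the fingers and plug_clip above 1 N or contact force between any of the arm, the fingers and grommet_block above 1 N or contact force between any of the arm, the fingers and pipe_cap above 1 N or contact force between any of the arm, the fingers and valve_handle above 1 N or contact force between any of the arm, the fingers and union_nut above 1 N).
It fails at once if a loose thing is displaced by over 8 mm (distance of any of grommet_block, pipe_cap, valve_handle, union_nut from where it was at the start of the episode above 0.008 m).
It also fails if it takes over 35 s, if anything falls off the work surface, if the arm or the gripper's body presses on something with over 40 N, if the wrist force passes 120 N, or if a joint passes its speed limit or range.

## Working session

There is one attempt and no reset: what is moved stays moved. The work goes in short steps, Python scripts to look and compute and a tool call to move; the robot and the scene stay as the last step left them, time stands still between calls to the robot, and variables do not carry over. Pictures are saved under pics/ and viewed, about 8 in all and at most 12, crops included, and the job is handed in when it is done.

Besides the shell and the picture viewer there is one more tool, called as a command line: name --argument value ..., lists and objects as JSON in quotes. servo_tool: Moves the arm, as the interface text tells. Its arguments: {"type":"object","properties":{"motion":{"type":"array","items":{"type":"object","properties":{"grip":{"type":"number"},"travel":{"type":"array","items":{"type":"number"}},"turn":{"type":"array","items":{"type":"number"}}}}},"force":{"type":"number"}},"required":["motion"]}

```bash
mkdir -p pics; cat > h.py <<'E'
import numpy as np, cv2
from scipy.spatial.transform import Rotation as R
from station import *
def cam(n):
    m=camera_model(n)
    if 'T_tool_cam' in m:
        s=state(); T=np.eye(4); T[:3,:3]=R.from_quat(s['eef_rot']).as_matrix(); T[:3,3]=s['tool_pos']
        T=T@np.array(m['T_tool_cam'])
    else:
        T=np.eye(4); T[:3,:3]=R.from_quat(m['orientation']).as_matrix() if np.size(m['orientation'])==4 else np.array(m['orientation']); T[:3,3]=m['origin']
    return m,T
def ray(n,px,mT=None):
    m,T=mT or cam(n)
    d=T[:3,:3]@np.array([(px[0]-m['cx'])/m['fx'],-(px[1]-m['cy'])/m['fy'],-1.]); return T[:3,3],d/np.linalg.norm(d)
def tri(rays):
    A=sum(np.eye(3)-np.outer(d,d) for o,d in rays); b=sum((np.eye(3)-np.outer(d,d))@o for o,d in rays)
    p=np.linalg.solve(A,b); return p,[np.linalg.norm((np.eye(3)-np.outer(d,d))@(p-o)) for o,d in rays]
def shot(n,f=None):
    im=snapshot(n)
    if f: cv2.imwrite('pics/'+f,im[:,:,::-1])
    return im
E
python3 - <<'E'
from h import *
print(state())
ims=[]
for n in('scene','side','wrist'):
    print(n,camera_model(n)); ims.append(shot(n,n+'0.png'))
    for k in('raised_thermometer_top','raised_thermometer','seated_thermometer','plug_clip'):
        print(k,[(np.round(x['pixel'],1),round(x['confidence'],2)) for x in spot_point(n,k)][:4])
c=np.hstack(ims[:2]); cv2.imwrite('pics/both0.png',cv2.resize(c,(800,300))[:,:,::-1])
E
```

```text
{'time_s': 0.0, 'joints': array([-1.39523315,  0.41187967, -0.0127133 ,  1.5970562 ,  0.00556964,
        1.1342999 , -0.08221457]), 'joint_vel': array([ 0.00037933, -0.00096507, -0.00177628,  0.00057689,  0.00093127,
        0.00048676,  0.00046785]), 'effort': array([-4.98287664e-04, -5.87939036e+01,  6.42022323e-01, -2.91076040e+01,
       -5.36407647e-02,  1.82148709e-02,  1.69621317e-04]), 'tool_pos': array([0.15076031, 0.6060436 , 0.24051668]), 'eef_rot': array([ 1.21580783e-01,  9.92581214e-01, -8.02157482e-04, -5.47592297e-05]), 'force': array([-0.1428982 , -0.15744103,  0.58130997]), 'ft_torque': array([ 0.04279339, -0.05325668,  0.01926893]), 'grip_width': 0.08779053314963366}
scene {'fx': 493.6224280519995, 'fy': 493.6224280519995, 'cx': 281.96056762355454, 'cy': 203.55404298028432, 'origin': array([ 0.91817683, -0.40947301,  0.90893159]), 'orientation': array([0.28595765, 0.10150017, 0.34036822, 0.88998618])}
raised_thermometer_top [(array([291.6, 179.3]), 0.57)]
raised_thermometer [(array([286.6, 216.3]), 0.53)]
seated_thermometer [(array([315.9, 204. ]), 0.62)]
plug_cli
[... 295 characters left out ...]
_top []
raised_thermometer [(array([277.5, 232.7]), 0.72)]
seated_thermometer [(array([264.3, 218.2]), 0.82)]
plug_clip [(array([301.8, 293. ]), 0.85)]
wrist {'fx': 295.80191644700477, 'fy': 295.80191644700477, 'cx': 277.98272216390336, 'cy': 209.1811513639938, 'T_tool_cam': array([[ 2.69672939e-04,  9.69565243e-01,  2.44832937e-01,
         6.64454324e-02],
       [ 9.99999907e-01, -1.79139716e-04, -3.92043951e-04,
         5.97887061e-04],
       [-3.36252886e-04,  2.44833020e-01, -9.69565201e-01,
        -1.43232681e-01],
       [ 0.00000000e+00,  0.00000000e+00,  0.00000000e+00,
         1.00000000e+00]])}
raised_thermometer_top []
raised_thermometer []
seated_thermometer []
plug_clip []
```

View pics/scene0.png

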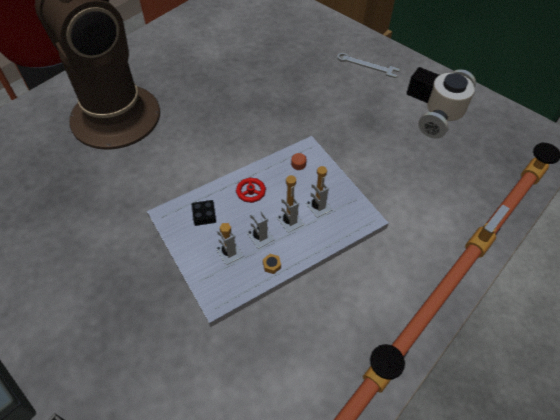

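View pics/side0.png

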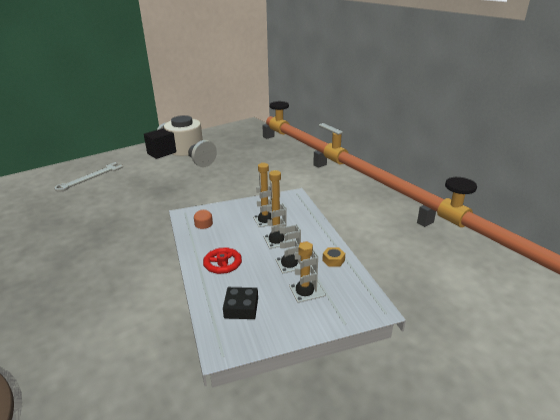

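The scene shows the raised thermometer's cap at about (291,180) and the seated one at (321,170). In the side view the raised one is at about (275,174) and the seated one at (264,166). The raised one is third from the plug. I'll triangulate the cap tops from enlarged crops.

```bash
python3 - <<'E'
from h import *
a=cv2.imread('pics/scene0.png')[155:230,205:340]; b=cv2.imread('pics/side0.png')[155:230,215:350]
c=np.vstack([cv2.resize(x,None,fx=4,fy=4,interpolation=cv2.INTER_CUBIC) for x in(a,b)])
cv2.imwrite('pics/crop.png',c)
for nm,p,q in(('raised_origin',(286.6,216.3),(277.5,232.7)),('seated_or',(315.9,204),(264.3,218.2)),('plug_clip',(227.2,250.3),(301.8,293)),('rtop',(291.6,179.3),(275.5,174)),('stop',(321.5,169.5),(264,166))):
    print(nm,tri([ray('scene',p),ray('side',q)]))
for n in('scene','side'):
    for k in('empty_clip','raised_clip','seated_clip','plug_clip'): print(n,k,[(np.round(x['pixel'],1),round(x['confidence'],2)) for x in spot_point(n,k)][:4])
E
```

```text
raised_origin (array([0.55788983, 0.02893115, 0.0667356 ]), [np.float64(0.0018693858611786669), np.float64(0.0018693858611787142)])
seated_or (array([0.5770539 , 0.10219175, 0.05234818]), [np.float64(0.0020893119025265526), np.float64(0.0020893119025265183)])
plug_clip (array([ 0.513844  , -0.10105422,  0.04359221]), [np.float64(0.0019040463655446455), np.float64(0.0019040463655447283)])
rtop (array([0.559701  , 0.0367811 , 0.18080283]), [np.float64(0.0001242796345074296), np.float64(0.0001242796345074789)])
stop (array([0.57926968, 0.10366243, 0.16456119]), [np.float64(0.0005864438602868282), np.float64(0.0005864438602868428)])
scene empty_clip [(array([261.7, 233.8]), 0.69)]
scene raised_clip [(array([289.5, 219.3]), 0.88), (array([317.1, 205.7]), 0.58)]
scene seated_clip [(array([317.4, 206.2]), 0.88)]
scene plug_clip [(array([227.2, 250.3]), 0.78)]
side empty_clip [(array([290.6, 263.7]), 0.73)]
side raised_clip [(array([277.6, 240.6]), 0.58), (array([331. , 258.1]), 0.55)]
side seated_clip [(array([260. , 221.9]), 0.75)]
side plug_clip [(array([301.8, 293. ]), 0.85)]
```

View pics/crop.png

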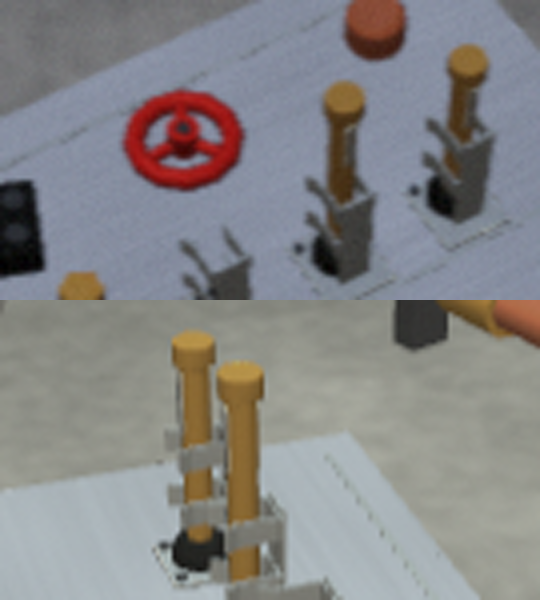

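The raised cap top is near (0.560, 0.036, 0.182), and the seated one's top is at z≈0.165, as expected. Before moving, I'll check the path for obstacles such as the white and grey pump.

```bash
python3 - <<'E'
from h import *
for nm,p,q in(('rtop',(291,179),(275,173)),('stop',(322,170),(263.2,164.8)),('pump',(457,80),(181,121)),('wrench',(395,72),(62,185))):
    print(nm,tri([ray('scene',p),ray('side',q)]))
m,T=cam('scene')
for P in((0,0,0),(.15,.606,.24),(.3,.4,.3)):
    c=T[:3,:3].T@(np.array(P)-T[:3,3]); print(P,m['cx']+m['fx']*c[0]/-c[2],m['cy']-m['fy']*c[1]/-c[2])
E
```

```text
rtop (array([0.55885075, 0.03608198, 0.18268819]), [np.float64(0.0005263400076932885), np.float64(0.0005263400076931426)])
stop (array([0.57978135, 0.10478739, 0.16509909]), [np.float64(0.0011105768985698046), np.float64(0.0011105768985698614)])
pump (array([0.62050844, 0.58781502, 0.103032  ]), [np.float64(0.001992224148624456), np.float64(0.001992224148624394)])
wrench (array([ 0.33338375,  0.82017928, -0.12967625]), [np.float64(0.034348408802816005), np.float64(0.03434840880281602)])
(0, 0, 0) 115.35835789494874 115.78360635568356
(0.15, 0.606, 0.24) 316.81895764286617 -46.27308076734877
(0.3, 0.4, 0.3) 312.2978088005354 -13.089819093762372
```

servo_tool --motion '[{"grip":0,"travel":[0,0,-0.03],"turn":[0,0,0]},{"grip":0,"travel":[0,0,-0.03],"turn":[0,0,0]},{"grip":0,"travel":[0,0,-0.03],"turn":[0,0,0]},{"grip":0,"travel":[0,0,0],"turn":[0,0,0]}]'

```text
time_s: 1.48
tool_pos: [0.1506, 0.6052, 0.3323]
eef_rot: [0.122, 0.993, -0.003, -0.0]
force: [0.6, 0.6, 0.3]
grip_width: 0.0647
```

View pics/wrist0.png

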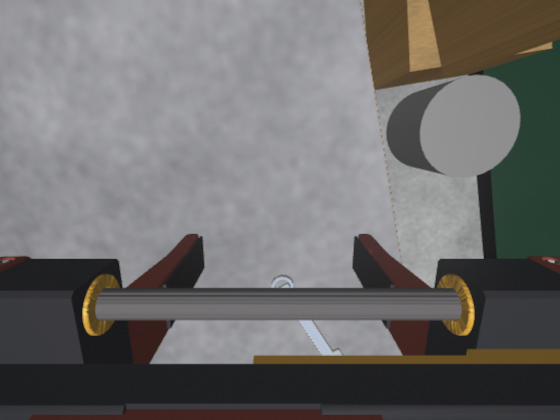

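The wrist picture shows only empty table, a wrench at (310,320) and a cylinder at (460,125), so the path is clear. Next I'll travel towards the clips at height.

servo_tool --motion '[{"grip":0,"travel":[-0.03,-0.025,0],"turn":[0,0,0]},{"grip":0,"travel":[-0.03,-0.025,0],"turn":[0,0,0]},{"grip":0,"travel":[-0.03,-0.025,0],"turn":[0,0,0]},{"grip":0,"travel":[-0.03,-0.025,0],"turn":[0,0,0]},{"grip":0,"travel":[-0.03,-0.025,0],"turn":[0,0,0]}]'

```text
time_s: 1.9
tool_pos: [0.2621, 0.4502, 0.3317]
eef_rot: [0.114, 0.994, -0.0, -0.002]
force: [0.4, -0.3, 0.7]
grip_width: 0.0311
```

servo_tool --motion '[{"grip":0,"travel":[-0.03,-0.025,0],"turn":[0,0,0]},{"grip":0,"travel":[-0.03,-0.025,0],"turn":[0,0,0]},{"grip":0,"travel":[-0.03,-0.025,0],"turn":[0,0,0]},{"grip":0,"travel":[-0.03,-0.025,0],"turn":[0,0,0]},{"grip":0,"travel":[-0.03,-0.025,0],"turn":[0,0,0]}]'

```text
time_s: 2.32
tool_pos: [0.3839, 0.2856, 0.3311]
eef_rot: [0.113, 0.994, 0.001, -0.002]
force: [1.4, 0.8, 0.6]
grip_width: 0.0008
```

servo_tool --motion '[{"grip":0,"travel":[-0.03,-0.027,0],"turn":[0,0,0]},{"grip":0,"travel":[-0.03,-0.027,0],"turn":[0,0,0]},{"grip":0,"travel":[-0.03,-0.027,0],"turn":[0,0,0]},{"grip":0,"travel":[-0.03,-0.027,0],"turn":[0,0,0]},{"grip":0,"travel":[-0.03,-0.027,0],"turn":[0,0,0]}]'

```text
time_s: 2.73
tool_pos: [0.5016, 0.1137, 0.3309]
eef_rot: [0.113, 0.994, 0.003, -0.0]
force: [0.7, 1.8, 0.5]
grip_width: 0.0007
```

servo_tool --motion '[{"grip":0,"travel":[-0.025,-0.022,0],"turn":[0,0,0]},{"grip":0,"travel":[-0.025,-0.022,0],"turn":[0,0,0]},{"grip":0,"travel":[-0.02,-0.018,0],"turn":[0,0,0]},{"grip":0,"travel":[0,0,0],"turn":[0,0,0]},{"grip":0,"travel":[0,0,0],"turn":[0,0,0]}]'

```text
time_s: 3.15
tool_pos: [0.5609, 0.0228, 0.3301]
eef_rot: [0.119, 0.993, 0.001, 0.002]
force: [0.3, 0.8, -0.0]
grip_width: 0.0005
```

```bash
python3 - <<'E'
from h import *
s=state(); print(s['tool_pos'],s['eef_rot'],s['joint_vel'].round(3))
C=cam('wrist'); shot('wrist','wrist1.png')
for k in('raised_thermometer_top',):
    for x in spot_point('wrist',k): print(k,x)
for k in('raised_thermometer','seated_thermometer'):
    for x in spot_in('wrist',k): print(k,x)
m,T=C
for P in((.5588,.0361,.1827),(.5798,.1048,.165)):
    c=T[:3,:3].T@(np.array(P)-T[:3,3]); print(P,m['cx']+m['fx']*c[0]/-c[2],m['cy']-m['fy']*c[1]/-c[2])
E
```

```text
[0.56092134 0.02281103 0.3301324 ] [1.19074823e-01 9.92883293e-01 9.74809097e-04 1.73306255e-03] [ 0.048  0.022  0.021 -0.012  0.008 -0.009  0.022]
raised_thermometer_top {'pixel': [290.5, 197.9], 'confidence': 0.67}
seated_thermometer {'extent': [339.6, 177.0, 365.1, 205.5], 'confidence': 0.64}
(0.5588, 0.0361, 0.1827) 289.30117931272684 196.96971665014425
(0.5798, 0.1048, 0.165) 355.9247354175055 197.3178220795927
```

View pics/wrist1.png

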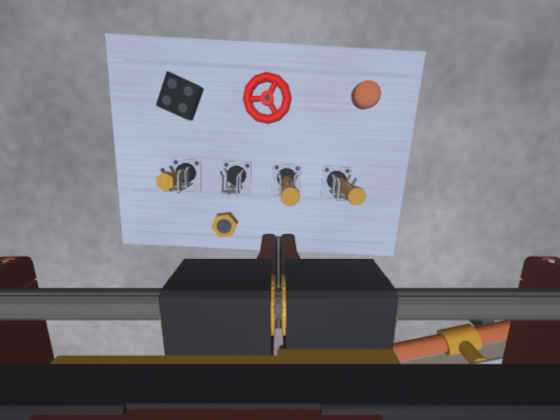

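The wrist view confirms the raised cap at (290,198); the prediction was (289,197). The seated cap is at (355,197). I'll use top ≈ (0.5595, 0.0365, 0.1825), centre over it and descend to just above.

servo_tool --motion '[{"grip":0,"travel":[0.004,0.012,0.02],"turn":[0,0,0]},{"grip":0,"travel":[0,0,0.03],"turn":[0,0,0]},{"grip":0,"travel":[0,0,0.03],"turn":[0,0,0]},{"grip":0,"travel":[0,0,0],"turn":[0,0,0]},{"grip":0,"travel":[0,0,0],"turn":[0,0,0]}]'

```text
time_s: 3.77
tool_pos: [0.5585, 0.0465, 0.2511]
eef_rot: [0.111, 0.994, 0.004, 0.004]
force: [-0.2, -0.8, 1.2]
grip_width: 0.0008
```

```bash
python3 - <<'E'
from h import *
s=state(); print(s['tool_pos'],s['eef_rot'],s['joint_vel'].round(3),s['force'])
C=cam('wrist'); im=shot('wrist','wrist2.png')
W=[x['pixel'] for x in spot_point('wrist','raised_thermometer_top')]; print(W)
if W: 
    rs=[ray('scene',(291,179)),ray('side',(275,173)),ray('wrist',W[0],C)]; p,r=tri(rs); print(p,r)
    p=p if max(r)<.004 else np.array([.5595,.0365,.1825])
    print('delta in tool', R.from_quat(s['eef_rot']).as_matrix().T@(p-s['tool_pos']))
a=cv2.resize(shot('scene')[140:260,200:360],(640,480))
cv2.imwrite('pics/sc2.png',np.hstack([cv2.resize(im,(480,360)),cv2.resize(a,(320,360))])[:,:,::-1])
E
```

```text
[0.55848155 0.04648054 0.25110116] [0.11145662 0.99375277 0.00424285 0.00385435] [-0.02   0.019 -0.018  0.045 -0.006 -0.019  0.002] [-0.17563316 -0.80170706  1.18229193]
[[262.9, 232.4]]
[0.55975724 0.0357285  0.18337769] [np.float64(0.0005966748595555804), np.float64(0.0013768053842212954), np.float64(0.0015429980892787266)]
delta in tool [-0.00317135 -0.01083124  0.06764857]
```

View pics/sc2.png

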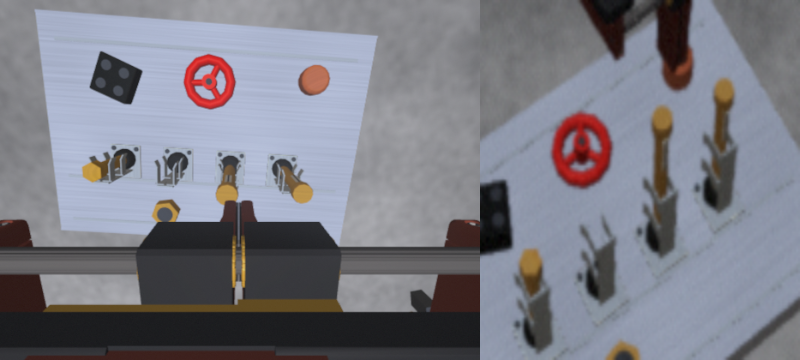

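The fingertips show behind the raised cap in the wrist view, and about 10 mm off in tool y. I'll correct that and settle.

servo_tool --motion '[{"grip":0,"travel":[-0.003,-0.01,0.02],"turn":[0,0,0]},{"grip":0,"travel":[0,0,0],"turn":[0,0,0]},{"grip":0,"travel":[0,0,0],"turn":[0,0,0]},{"grip":0,"travel":[0,0,0],"turn":[0,0,0]}]'

```text
time_s: 4.25
tool_pos: [0.5634, 0.0363, 0.2385]
eef_rot: [0.112, 0.994, 0.006, 0.009]
force: [-0.3, 0.3, -0.5]
grip_width: 0.0008
```

```bash
python3 - <<'E'
from h import *
s=state(); M=R.from_quat(s['eef_rot']).as_matrix()
print(s['tool_pos'],s['eef_rot'],s['joint_vel'].round(3),s['force'])
print('d tool',M.T@(np.array([.5597,.0361,.183])-s['tool_pos']),'tip',s['tool_pos']+M[:,2]*.019)
E
```

```text
[0.56339356 0.03631314 0.23850661] [0.11168296 0.99368112 0.00626651 0.00924521] [-0.006 -0.02  -0.    -0.031  0.001  0.018 -0.01 ] [-0.33853259  0.31946321 -0.53384031]
d tool [ 0.00449562 -0.00183308  0.05541751] tip [0.56376925 0.03651053 0.21951135]
```

servo_tool --motion '[{"grip":0,"travel":[0.004,-0.002,0.01],"turn":[0.014,0.017,0]},{"grip":0,"travel":[0,0,0],"turn":[0,0,0]},{"grip":0,"travel":[0,0,0],"turn":[0,0,0]},{"grip":0,"travel":[0,0,0],"turn":[0,0,0]}]'

```text
time_s: 4.58
tool_pos: [0.5602, 0.0364, 0.2306]
eef_rot: [0.111, 0.994, 0.001, 0.001]
force: [-0.6, 0.5, 0.5]
grip_width: 0.0006
```

```bash
cat > st.py <<'E'
from h import *
s=state(); M=R.from_quat(s['eef_rot']).as_matrix(); d=M.T@np.array([0,0,-1])
print(s['time_s'],s['tool_pos'].round(4),'F',s['force'].round(2),'turn fix',(-d[1]).round(4),d[0].round(4))
print('d tool',(M.T@(np.array([.5597,.0361,.183])-s['tool_pos'])).round(4),'tip',(s['tool_pos']+M[:,2]*.019).round(4))
E
python3 st.py
```

```text
4.5833 [0.5602 0.0364 0.2306] F [-0.63  0.54  0.51] turn fix 0.0013 0.0017
d tool [ 0.0005 -0.0004  0.0476] tip [0.5602 0.0364 0.2116]
```

Centred within 1 mm. Next I'll descend to about 8 mm above the cap and look closely.

servo_tool --motion '[{"grip":0,"travel":[0,0,0.01],"turn":[0,0,0]},{"grip":0,"travel":[0,0,0.01],"turn":[0,0,0]},{"grip":0,"travel":[0,0,0],"turn":[0,0,0]},{"grip":0,"travel":[0,0,0],"turn":[0,0,0]}]'

```text
time_s: 4.92
tool_pos: [0.5602, 0.0368, 0.2085]
eef_rot: [0.111, 0.994, 0.001, 0.001]
force: [1.5, -0.7, 0.6]
grip_width: 0.0005
```

```bash
python3 st.py; python3 - <<'E'
from h import *
a=shot('scene')[130:235,220:360]; b=shot('side')[105:210,205:345]
cv2.imwrite('pics/near.png',np.hstack([cv2.resize(x,(400,300),interpolation=cv2.INTER_CUBIC) for x in(a,b)])[:,:,::-1])
E
```

```text
4.9167 [0.5602 0.0368 0.2085] F [ 1.49 -0.69  0.55] turn fix 0.0014 0.0018
d tool [ 0.0004 -0.0008  0.0255] tip [0.5603 0.0368 0.1895]
```

View pics/near.png

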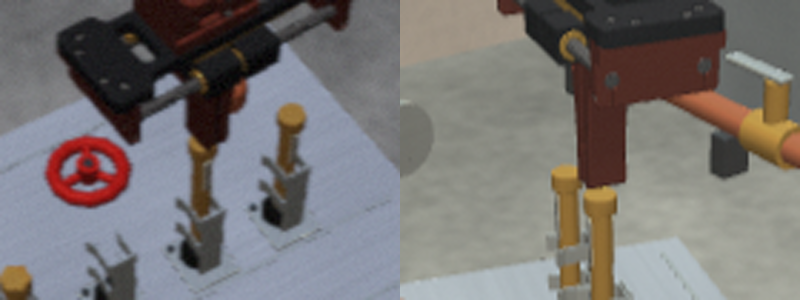

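In both views the closed fingertips are centred just above the raised cap (scene crop (203,145), side crop (602,190)). I'll press in small steps.

servo_tool --motion '[{"grip":0,"travel":[0,0,0.004],"turn":[0,0,0]},{"grip":0,"travel":[0,0,0.004],"turn":[0,0,0]},{"grip":0,"travel":[0,0,0.004],"turn":[0,0,0]}]'

```text
time_s: 5.27
tool_pos: [0.5609, 0.0368, 0.1973]
eef_rot: [0.111, 0.994, 0.001, 0.002]
force: [-1.8, -0.2, 4.2]
grip_width: 0.0003
```

servo_tool --motion '[{"grip":0,"travel":[0,0,0.004],"turn":[0,0,0]},{"grip":0,"travel":[0,0,0.004],"turn":[0,0,0]}]'

```text
time_s: 5.43
tool_pos: [0.5609, 0.0368, 0.189]
eef_rot: [0.111, 0.994, 0.001, 0.002]
force: [-1.3, 0.2, 4.2]
grip_width: 0.0002
```

```bash
python3 st.py
```

```text
5.4333 [0.5609 0.0368 0.189 ] F [-1.3   0.21  4.18] turn fix 0.0029 0.0036
d tool [ 0.001  -0.0009  0.006 ] tip [0.5609 0.0368 0.17  ]
```

It is sliding with 4.2 N, and home should be at TCP z≈0.184.

servo_tool --motion '[{"grip":0,"travel":[0,0,0.002],"turn":[0,0,0]},{"grip":0,"travel":[0,0,0.002],"turn":[0,0,0]}]'

```text
time_s: 5.6
tool_pos: [0.5608, 0.0368, 0.1843]
eef_rot: [0.111, 0.994, 0.001, 0.002]
force: [-0.4, 0.9, 3.9]
grip_width: 0.0005
```

servo_tool --motion '[{"grip":0,"travel":[0,0,0.0015],"turn":[0,0,0]}]'

```text
time_s: 5.68
tool_pos: [0.5611, 0.0368, 0.1838]
eef_rot: [0.111, 0.994, 0.002, 0.002]
force: [-8.8, 0.0, 28.6]
grip_width: -0.0001
```

servo_tool --motion '[{"grip":0,"travel":[0,0,0.001],"turn":[0,0,0]}]'

```text
time_s: 5.77
tool_pos: [0.561, 0.0367, 0.1839]
eef_rot: [0.111, 0.994, 0.002, 0.002]
force: [-7.0, 0.0, 15.5]
grip_width: 0.0007
```

The stop is met at z 0.1838, as predicted. I'll hold with a smaller push.

servo_tool --motion '[{"grip":0,"travel":[0,0,0.0007],"turn":[0,0,0]},{"grip":0,"travel":[0,0,0.0007],"turn":[0,0,0]}]'

```text
time_s: 5.93
tool_pos: [0.5609, 0.0367, 0.1841]
eef_rot: [0.112, 0.994, 0.003, 0.002]
force: [-2.4, 0.5, 8.3]
grip_width: 0.0004
```

servo_tool --motion '[{"grip":0,"travel":[0,0,0.0007],"turn":[0,0,0]},{"grip":0,"travel":[0,0,0.0007],"turn":[0,0,0]},{"grip":0,"travel":[0,0,0.0007],"turn":[0,0,0]}]'

```text
time_s: 6.18
tool_pos: [0.5609, 0.0367, 0.184]
eef_rot: [0.112, 0.994, 0.003, 0.002]
force: [-3.9, 0.1, 9.8]
grip_width: 0.0009
```

Steady at about 9 N. I'll hold for two seconds and more.

servo_tool --motion '[{"grip":0,"travel":[0,0,0.0007],"turn":[0,0,0]},{"grip":0,"travel":[0,0,0.0007],"turn":[0,0,0]},{"grip":0,"travel":[0,0,0.0007],"turn":[0,0,0]},{"grip":0,"travel":[0,0,0.0007],"turn":[0,0,0]},{"grip":0,"travel":[0,0,0.0007],"turn":[0,0,0]}]'

```text
time_s: 6.6
tool_pos: [0.5609, 0.0366, 0.184]
eef_rot: [0.112, 0.994, 0.005, 0.003]
force: [-4.2, -0.3, 9.5]
grip_width: 0.0006
```

servo_tool --motion '[{"grip":0,"travel":[0,0,0.0007],"turn":[0,0,0]},{"grip":0,"travel":[0,0,0.0007],"turn":[0,0,0]},{"grip":0,"travel":[0,0,0.0007],"turn":[0,0,0]},{"grip":0,"travel":[0,0,0.0007],"turn":[0,0,0]},{"grip":0,"travel":[0,0,0.0007],"turn":[0,0,0]}]'

```text
time_s: 7.02
tool_pos: [0.5609, 0.0366, 0.184]
eef_rot: [0.112, 0.994, 0.006, 0.003]
force: [-3.7, -1.6, 9.8]
grip_width: 0.0001
```

servo_tool --motion '[{"grip":0,"travel":[0,0,0.0007],"turn":[0,0,0]},{"grip":0,"travel":[0,0,0.0007],"turn":[0,0,0]},{"grip":0,"travel":[0,0,0.0007],"turn":[0,0,0]},{"grip":0,"travel":[0,0,0.0007],"turn":[0,0,0]},{"grip":0,"travel":[0,0,0.0007],"turn":[0,0,0]}]'

```text
time_s: 7.43
tool_pos: [0.5608, 0.0365, 0.184]
eef_rot: [0.112, 0.994, 0.007, 0.004]
force: [-4.7, -0.2, 10.4]
grip_width: 0.0005
```

servo_tool --motion '[{"grip":0,"travel":[0,0,0.0007],"turn":[0,0,0]},{"grip":0,"travel":[0,0,0.0007],"turn":[0,0,0]},{"grip":0,"travel":[0,0,0.0007],"turn":[0,0,0]},{"grip":0,"travel":[0,0,0.0007],"turn":[0,0,0]},{"grip":0,"travel":[0,0,0.0007],"turn":[0,0,0]}]'

```text
time_s: 7.85
tool_pos: [0.5608, 0.0365, 0.1841]
eef_rot: [0.112, 0.994, 0.009, 0.004]
force: [-4.2, -0.7, 10.4]
grip_width: 0.0001
```

servo_tool --motion '[{"grip":0,"travel":[0,0,0.0007],"turn":[0,0,0]},{"grip":0,"travel":[0,0,0.0007],"turn":[0,0,0]},{"grip":0,"travel":[0,0,0.0007],"turn":[0,0,0]},{"grip":0,"travel":[0,0,0.0007],"turn":[0,0,0]},{"grip":0,"travel":[0,0,0.0007],"turn":[0,0,0]}]'

```text
time_s: 8.27
tool_pos: [0.5608, 0.0365, 0.1841]
eef_rot: [0.112, 0.994, 0.01, 0.004]
force: [-4.9, -0.1, 10.2]
grip_width: 0.0002
```

Held about 2.3 s at about 10 N. I'll withdraw straight up, keeping the fingers closed.

servo_tool --motion '[{"grip":0,"travel":[0,0,-0.005],"turn":[0,0,0]},{"grip":0,"travel":[0,0,-0.015],"turn":[0,0,0]},{"grip":0,"travel":[0,0,-0.025],"turn":[0,0,0]},{"grip":0,"travel":[0,0,-0.03],"turn":[0,0,0]},{"grip":0,"travel":[0,0,-0.03],"turn":[0,0,0]}]'

```text
time_s: 8.68
tool_pos: [0.5564, 0.0343, 0.2857]
eef_rot: [0.113, 0.994, 0.007, -0.001]
force: [0.6, 0.2, -0.4]
grip_width: 0.0005
```

servo_tool --motion '[{"grip":0,"travel":[0,0,-0.02],"turn":[0,0,0]},{"grip":0,"travel":[0,0,0],"turn":[0,0,0]},{"grip":0,"travel":[0,0,0],"turn":[0,0,0]},{"grip":0,"travel":[0,0,0],"turn":[0,0,0]},{"grip":0,"travel":[0,0,0],"turn":[0,0,0]}]'

```text
time_s: 9.1
tool_pos: [0.5589, 0.0337, 0.3116]
eef_rot: [0.113, 0.994, 0.009, 0.004]
force: [-0.4, -0.8, -0.2]
grip_width: 0.0001
```

```bash
python3 st.py; python3 - <<'E'
from h import *
S=shot('scene','sceneE.png'); 
ps=[x['pixel'] for x in spot_point('scene','raised_thermometer_top')]; D=shot('side','sideE.png'); 
qs=[x['pixel'] for x in spot_point('side','raised_thermometer_top')]; print(ps,qs)
m=[cv2.resize(x,(400,300),interpolation=cv2.INTER_CUBIC) for x in(S[150:255,220:360],D[140:245,205:345])]
cv2.imwrite('pics/end.png',np.hstack(m)[:,:,::-1])
if ps and qs: print(tri([ray('scene',ps[0]),ray('side',qs[0])]))
for k in('grommet_block','pipe_cap','valve_handle','union_nut'):
    for n in('side',): print(k,[np.round(x['pixel'],1) for x in spot_point(n,k)][:1])
E
```

```text
9.1 [0.5589 0.0337 0.3116] F [-0.44 -0.82 -0.19] turn fix 0.0178 0.0051
d tool [0.0004 0.0002 0.1287] tip [0.5591 0.034  0.2926]
[[290.8, 184.2]] [[271.8, 181.9]]
(array([0.55616158, 0.03978499, 0.1639477 ]), [np.float64(0.002442915958909277), np.float64(0.0024429159589091053)])
grommet_block [array([238.7, 308.9])]
pipe_cap [array([203.1, 226.2])]
valve_handle [array([225.6, 260.4])]
union_nut []
```

View pics/end.png

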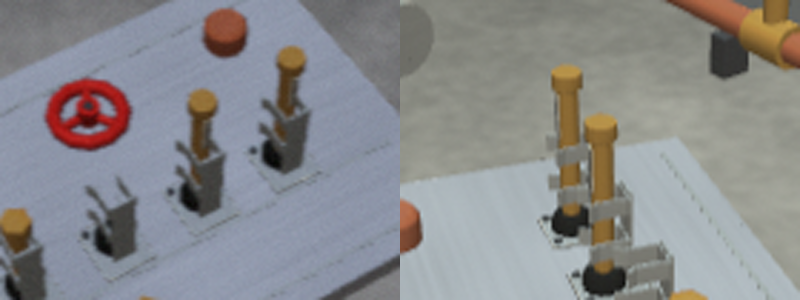

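Both thermometers now stand equally high (caps at scene crop (202,103) and (291,58)), and the tool is about 147 mm above the cap. Handing in.

```bash
python3 -c "
from station import job_done; print(job_done())"
```

```text
the job is handed in; nothing more can be done
None
```

I pressed the raised thermometer (third clip from the blanking plug) down about 18 mm with the closed fingertips until it met its stop. I held it there for about 2.3 s at roughly 10 N, then withdrew straight up and handed the job in.

**Peak force:** the wrist force reached about 29 N (plus about 9 N sideways) for one step when it met the stop. That is well above the 8 N suggested but below the 40 N limit.

**Height:** the stop came at TCP z = 0.184, which puts the cap top at 0.165, the same as the other thermometer's. The final camera check gave 0.164, but its two views disagreed by about 2.4 mm each. The last picture shows the two thermometers equally high.

**Clearance:** the TCP ended about 147 mm above the cap, with no significant force on the wrist.

**Other things on the shelf:** the tool stayed above all of them, and nothing looks moved in the last pictures. The last detector check, in the side view, found the block, the pipe cap and the valve handle but missed the union nut. I did not measure the loose things against their starting positions.

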